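# Put the gauge test stand on line: unlock, shift and relock its selector lever

### The arm

A 6-joint arm with a two-finger parallel gripper is mounted at the origin on a cart in front of the work surface, level with it; the furniture and walls round the work are solid. World frame = base frame: x ahead of the robot, y to its left, z up, the work surface at z = 0. Lengths are in m, angles in rad, forces in N, time in s.
With the tool pointing down it reaches from about 0.4 to 0.825 m from the base axis. Payload 7 kg.
Tool frame: the origin (TCP) lies on the centre line of the jaws, within the pads' length; the fingertips stand tip_reach ahead of it and the grasp point (between the pads) is the TCP (tip_reach is the distance from the TCP to the fingertips, in m); z points along the fingers, y is the line along which they close (so a half turn about z gives the same grasp; the last joint's range is limited). The gripper opens to 88 mm and grips with 3 to 60 N. Pads are 19 mm wide; open, the fingers measure 130 mm over their backs; the gripper's body (78 mm by 193 mm) begins 47 mm behind the grasp point.
Start: joints at [-0.879, 0.359, 0.012, 0, -1.224, -0.288], TCP at [0.265, -0.621, 0.246] pointing down, gripper open.
Joint ranges: [-3.07, 3.07], [-1.43, 2.12], [-1.02, 1.25], [-3.03, 1.67], [-3.05, -0], [-3.03, 3.03]. Speed limits (rad/s): [2.39, 2.39, 3.01, 3.14, 3.14, 3.14].

### API

Orientations are given as [roll, pitch, yaw] about the fixed x, y, z axes, in that order (R = Rz(yaw) Ry(pitch) Rx(roll)).
In Python, from station import get_state, grab_frame, calibration, job_done, find_in, mark_of, tip_reach gives the robot as it stands.
- The arm moves only by the shell command python3 -m handwheel 'ROWS' [OPENING] [FORCE]. ROWS is JSON, a list of rows, each an object with "delta_pos": the shift along the world's x, y, z in units of 30 mm (1.0 is 30 mm), a list of three; "dr": the turn, a rotation vector about the world's x, y, z in degrees, a list of three. In form: [{"delta_pos": [tx, ty, tz], "dr": [rx, ry, rz]}, ...]. A call has 1 to 10 rows; each row shifts and turns the commanded pose from where the row before left it; what a row does not reach is not made up. A row lasts 1/10 s, in which the tool goes at most 50 mm and 8.59 degrees, less where a joint would pass 70% of its speed; a pose out of reach is approached as far as the arm can. A call is refused whole if a number of a shift passes 1 or a number of a turn 8.59, either way. A call with a gripper value outside its range is refused whole. OPENING is the closure, from -1 (fully open) to 1 (shut), set as the call begins (- or left out, the last holds). The fingers move at their own pace and stop on an object; FORCE is the grip in N (left out, the last holds). Time passes only in rows, so rows that do not move let the fingers close. It gives the time, the measured TCP pose, the force, the opening and the grip force at its end, in the units of the state.
- get_state(): the state, without advancing time (a new reading comes with each control period).
- grab_frame(name): name is "scene" or "top" or "wrist"; returns the picture (400x640x3 uint8, red, green, blue); there is no depth.
- calibration(name): a dict with "fx", "fy", "cx", "cy" (pixels), "extrinsics" (4x4, takes a point from world to camera coordinates). Camera axes: x right, y down, z forward; pixel columns grow to the right and rows downward; lengths in m; the calibration is good to about 2 mm. A picture is of the moment at which its call begins: read the wrist's pose just before it. calibration takes no time and is no camera call; for the wrist camera it gives the pose at the moment of the call.
- job_done(): hands the job in; it is judged then, once.
Trained networks look in the newest picture that a camera, given by its name, has taken for a name from the list of things; names that differ only in an ending like _2 or _b are one class to them, and where a whole thing is asked for, a point or a joint stands for the part that bears it (a point fixed in the world has none). Each returns a list of dicts, best first, with "conf" (0 to 1); they miss things now and then, are a little off and sometimes report something else, mostly with a low value. They report only what shows in the picture. A call takes as long as a camera call.
- find_in(camera, query): "location" ([column, row] in pixels, amid what is visible of it).
- mark_of(camera, query): "location" ([column, row] in pixels: a listed point, or the origin of a listed thing).
The state is a dict: "t": time; "q": joint angles; "qd": joint speeds; "joint_efforts": joint torques, N m; "eef_pos": TCP position; "ee_rot": TCP orientation; "force": force on the tool from outside, world axes, zero at the start; "moment": the same for the moment, N m; "width": finger opening in m; "gripper_force": force on a finger pad.
Only numpy, scipy, OpenCV 4.12 (cv2) and the standard library are available. Lean on these libraries where they do the work, as an engineer would, in place of code of your own. Each camera call takes 0.05 s, during which the arm holds its last target. There are 200 camera calls.

### The job

Put the gauge test stand on line. Push the yellow tab of the lock slide outward, away from the lever, to free the lever; push the lever by its red grip away from you, through its first click at the yellow mark and on to its far stop at the green mark; then push the yellow tab all the way back in, so that the slide locks the lever there. Push gently, do not force, squeeze or strike the stand, and leave the loose parts and tools where they lie.

Things in the scene. Friction and masses are not known exactly. Their poses are not given: they have to be found in the camera images.
- test_stand: Fixed gauge test stand, base plate 250 x 275 x 12 mm. Origin on the bench straight below the lever's pivot; x points away from the robot to the two upright gauges (at x 108 to 129 mm, 153 mm high), y left to the lock slide, z up; turned about z up to 0.4 rad either way. Base spans x -100..150, y -110..165 mm. Gate plate and lock bed (y to 169 mm) 76 mm high, rails and screws on them to 90 mm.
- selector_lever (a joint): Lever angle; pivot 35 mm up, axis along stand's y. 0 (start): leans 0.35 rad to -x, near stop, red mark. 0.35: upright, first detent, yellow mark. 0.7: leans 0.35 rad to +x, second stop, green mark. Spring detents hold all three: about 8 N at the grip leaves the near stop, 6 N the first detent; past each hump (0.18, 0.53) it snaps on to the next. Locked, it has 0.05 rad of play at an end stop.
- grip_center (a point): Centre of the lever's red cross grip, a bar 27 mm in diameter and 66 mm long along the stand's y that revolves freely, 120 mm from the pivot on an 11 mm shaft. About 148 mm above the bench at either stop, 155 mm at the first detent; travels along the stand's x from -41 to +41 mm, at y = 0.
- lock_slide (a joint): Travel of the lock slide along the stand's +y (m). 0: fully in, its 16 mm wide dark tongue bars the middle of the lever's slot; 0.032: fully out. The lever is free beyond 0.018. It can go in only while the lever is at an end stop. Held by friction: about 3 N moves it and it stays where it is left.
- tab_center (a point): Centre of the upright yellow tab on the lock slide, 30 mm (stand's x) x 8 mm (y) x 38 mm high, from 82 to 120 mm above the bench, pushed on its broad faces. At stand's x = 0, y = 110 mm with the slide in, 142 mm with it out. The slide beside it is 81 mm high, its screw heads 88 mm.
- plug_brass: Loose brass plug, 26 x 26 x 31 mm, standing on the stand's base plate to the right of the valve. Origin at the centre of its underside. Leave alone.
- cap_blue: Loose fitting with a blue cap, 23 x 25 x 42 mm, standing on the base plate to the right of the valve. Origin at the centre of its underside. Leave alone.
- screwdriver: Loose screwdriver with a red handle, 28 x 200 x 29 mm, lying on the bench to the right of the stand. Origin under its middle. Leave alone.
- o_ring_tin: Loose round tin, 70 mm across, 26 mm high, on the bench left of the stand. Origin at the centre of its underside. Leave alone.
- tape_yellow: Loose tape roll with a white disc on top and a yellow core, 52 mm across, 13 mm high, on the bench behind and left of the stand. Origin at the centre of its underside. Leave alone.

How it is judged:
On the way, in this order (a step that is already met when the one before it is completed fails the run):
1. the lock slide is drawn clear of the slot with the lever still at its near stop (value of joint lock_slide above 0.018 m and value of joint selector_lever below 0.1 rad), for 0.1 s.
2. the lever is past its first detent and at its second stop, with the slide still out (value of joint selector_lever above 0.64 rad and value of joint lock_slide above 0.012 m), for 0.2 s.
At the end, for the whole second after the job is handed in: The lever rests at its second stop (within 0.06 rad), the lock slide is fully in (within 6 mm) so that it locks the lever there, both at rest, and the five loose things are within 20 mm of where they stood (value of joint selector_lever above 0.64 rad and value of joint lock_slide below 0.006 m and distance of each of plug_brass, cap_blue, screwdriver, o_ring_tin, tape_yellow from where it was at the start of the episode below 0.02 m and velocity of joint selector_lever between -0.05 and 0.05 rad/s and velocity of joint lock_slide between -0.005 and 0.005 m/s); the robot touches nothing.
It fails at once if the stand is forced, squeezed or struck with more than 40 N (contact force between any of the fingers, the arm and test_stand above 40 N).
It fails at once if a loose part or tool is carried off or pushed more than 20 mm (distance of any of plug_brass, cap_blue, screwdriver, o_ring_tin, tape_yellow from where it was at the start of the episode above 0.02 m).
It also fails if it takes over 53 s, if anything falls off the work surface, if the arm or the gripper's body presses on something with over 40 N, if the wrist force passes 120 N, or if a joint passes its speed limit or range.

## Working session

There is one attempt and no reset: what is moved stays moved. The work goes in short steps, Python scripts to look and compute and a shell command to move; the robot and the scene stay as the last step left them, time stands still between calls to the robot, and variables do not carry over. Pictures are saved under pics/ and viewed, at most 10 in all, crops included, and the job is handed in when it is done.

```bash
mkdir -p pics; ls; cat > h.py <<'E'
import numpy as np, cv2, json
from station import *
def snap(c,fn=None):
    f=grab_frame(c)
    if fn: cv2.imwrite('pics/'+fn,f[:,:,::-1])
    return f
def ray(c,px):
    k=calibration(c);E=np.array(k['extrinsics']);R=E[:3,:3];t=E[:3,3]
    d=R.T@np.array([(px[0]-k['cx'])/k['fx'],(px[1]-k['cy'])/k['fy'],1]);return -R.T@t,d
def atz(c,px,z):
    o,d=ray(c,px);return o+d*(z-o[2])/d[2]
def proj(c,p):
    k=calibration(c);E=np.array(k['extrinsics']);q=E[:3,:3]@np.array(p)+E[:3,3]
    return [k['fx']*q[0]/q[2]+k['cx'],k['fy']*q[1]/q[2]+k['cy']]
E
python3 - <<'E'
from h import *
s=get_state();print(s['t'],s['eef_pos'],s['ee_rot'],s['width'],tip_reach)
for c in('top','scene'):
    snap(c,c+'0.png')
    for q,z in(('test_stand',0),('grip_center',.148),('tab_center',.101),('o_ring_tin',0),('tape_yellow',0),('screwdriver',0)):
        r=mark_of(c,q)
        for d in r[:1]:print(c,q,np.round(d['location']),round(d['conf'],2),np.round(atz(c,d['location'],z),3))
E
```

```text
pics
0.0 [ 0.26499478 -0.62028709  0.2446143 ] [ 3.13988172e+00 -1.54582553e-04 -2.73794767e+00] 0.08738495878127993 0.019
top test_stand [341. 226.] 0.93 [ 0.536 -0.111  0.   ]
top grip_center [340. 233.] 0.6 [ 0.507 -0.099  0.148]
top tab_center [305. 224.] 0.62 [0.534 0.004 0.101]
top o_ring_tin [184. 209.] 0.69 [0.576 0.401 0.   ]
top tape_yellow [225. 172.] 0.62 [0.701 0.274 0.   ]
top screwdriver [432. 239.] 0.6 [ 0.5   -0.405  0.   ]
scene test_stand [333. 253.] 0.85 [ 0.549 -0.1    0.   ]
scene grip_center [319. 224.] 0.57 [ 0.498 -0.093  0.148]
scene tab_center [307. 216.] 0.72 [0.526 0.004 0.101]
scene o_ring_tin [246. 181.] 0.75 [0.562 0.429 0.   ]
scene tape_yellow [295. 184.] 0.42 [0.698 0.29  0.   ]
scene screwdriver [321. 222.] 0.71 [0.621 0.046 0.   ]
```

```bash
python3 - <<'E'
import cv2
a=cv2.imread('pics/top0.png')[130:300,230:450];b=cv2.imread('pics/scene0.png')[130:300,200:420]
cv2.imwrite('pics/c0.png',cv2.resize(cv2.vconcat([a,b]),None,fx=1.75,fy=1.75,interpolation=2))
E
```

```text
(no output)
```

View pics/c0.png

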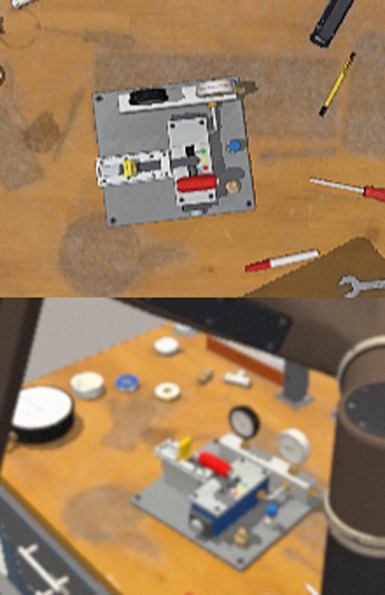

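The pictures show the stand turned by about +0.11 rad, with its origin near (0.54, -0.105), the tab left of the lever, and the blue cap and brass plug to the right. Next I move above it with the jaws' closing line along the stand's x, gripper shut, for a close look.

```bash
python3 -m handwheel '[{"delta_pos":[0.4,1,0.3],"dr":[0,0,3.7]},{"delta_pos":[0.4,1,0.3],"dr":[0,0,3.7]},{"delta_pos":[0.4,1,0.3],"dr":[0,0,3.7]},{"delta_pos":[0.4,1,0.3],"dr":[0,0,3.7]},{"delta_pos":[0.4,1,0.3],"dr":[0,0,3.7]},{"delta_pos":[0.4,1,0.3],"dr":[0,0,3.7]},{"delta_pos":[0.4,1,0.3],"dr":[0,0,3.7]},{"delta_pos":[0.4,1,0.3],"dr":[0,0,3.7]},{"delta_pos":[0.4,1,0.3],"dr":[0,0,3.7]},{"delta_pos":[0.4,1,0.3],"dr":[0,0,3.7]}]' 1 10
python3 -m handwheel '[{"delta_pos":[0.4,1,0],"dr":[0,0,3.7]},{"delta_pos":[0.4,1,0],"dr":[0,0,3.7]},{"delta_pos":[0.4,1,0],"dr":[0,0,3.7]},{"delta_pos":[0.4,1,0],"dr":[0,0,3.7]},{"delta_pos":[0.4,1,0],"dr":[0,0,3.7]},{"delta_pos":[0.4,1,0],"dr":[0,0,3.7]},{"delta_pos":[0.4,1,0],"dr":[0,0,3.7]},{"delta_pos":[0.4,1,0],"dr":[0,0,3.7]},{"delta_pos":[0.4,1,0],"dr":[0,0,3.7]},{"delta_pos":[0,0,0],"dr":[0,0,0]}]'
python3 - <<'E'
from h import *
snap('wrist','w1.png')
s=get_state();print(s['t'],s['eef_pos'],s['ee_rot'],s['width'],s['force'])
for q,z in(('test_stand',0),('grip_center',.148),('tab_center',.101)):
    for d in mark_of('wrist',q)[:2]:print(q,np.round(d['location']),round(d['conf'],2),np.round(atz('wrist',d['location'],z),3))
E
```

```text
t: 1.7
eef_pos: [0.3854, -0.3195, 0.3362]
ee_rot: [-3.141, 0.0, -2.089]
force: [0.1, -0.0, 0.4]
width: 0.0133
gripper_force: 0.0
t: 2.7
eef_pos: [0.4943, -0.0481, 0.3354]
ee_rot: [-3.141, 0.0, -1.506]
force: [-0.2, -0.0, -0.7]
width: 0.0006
gripper_force: 0.0
2.75 [ 0.49363269 -0.04922041  0.33540833] [ 3.14141189e+00  5.52904744e-05 -1.50808915e+00] 0.0004750756635136359 [-0.47334935 -0.91175266 -0.62836685]
test_stand [294. 130.] 0.86 [ 0.542 -0.102  0.   ]
grip_center [319. 132.] 0.81 [ 0.499 -0.109  0.148]
tab_center [293. 215.] 0.76 [0.529 0.01  0.101]
```

View pics/w1.png

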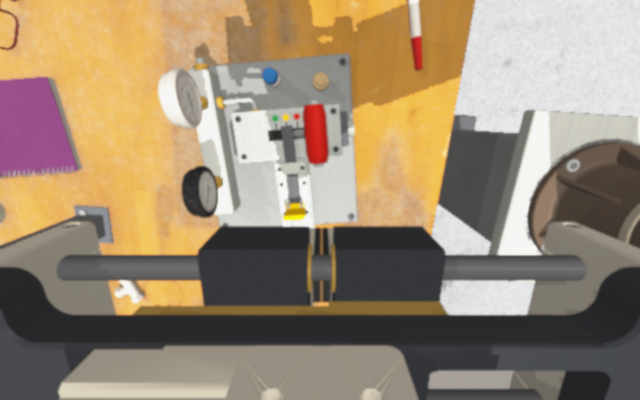

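The wrist view shows the tab at (294,212), inboard of the jaws, and the grip at (316,133). Both agree with O ≈ (0.541, -0.102) and yaw 0.11. I'll go down between the lever and the tab's inner face.

```bash
python3 -m handwheel '[{"delta_pos":[0.63,0.53,0],"dr":[0,0,1.35]},{"delta_pos":[0.63,0.53,0],"dr":[0,0,1.35]},{"delta_pos":[0,0,-1],"dr":[0,0,0]},{"delta_pos":[0,0,-1],"dr":[0,0,0]},{"delta_pos":[0,0,-1],"dr":[0,0,0]},{"delta_pos":[0,0,-1],"dr":[0,0,0]},{"delta_pos":[0,0,-1],"dr":[0,0,0]},{"delta_pos":[0,0,-0.7],"dr":[0,0,0]},{"delta_pos":[0,0,0],"dr":[0,0,0]},{"delta_pos":[0,0,0],"dr":[0,0,0]}]'
python3 - <<'E'
from h import *
snap('wrist','w2.png')
s=get_state();print(s['t'],s['eef_pos'],s['ee_rot'],s['force'])
p=s['eef_pos'];print('tip px',proj('wrist',p+[0,0,-.019]))
for c in('wrist','scene'):
  snap(c)
  for d in mark_of(c,'tab_center')[:2]:print(np.round(d['location']),round(d['conf'],2),np.round(atz(c,d['location'],.101),3))
E
```

```text
t: 3.9
eef_pos: [0.5312, -0.0197, 0.1652]
ee_rot: [-3.142, -0.0, -1.465]
force: [-0.2, 0.2, 0.2]
width: 0.0004
gripper_force: 0.0
3.95 [ 0.53171803 -0.0193559   0.16588356] [-3.14000139e+00 -1.62538317e-04 -1.46431886e+00] [ 0.33145183 -0.06242423  0.36601661]
tip px [np.float64(320.299876788763), np.float64(240.96609388923108)]
[319. 252.] 0.59 [0.53  0.012 0.101]
```

View pics/w2.png

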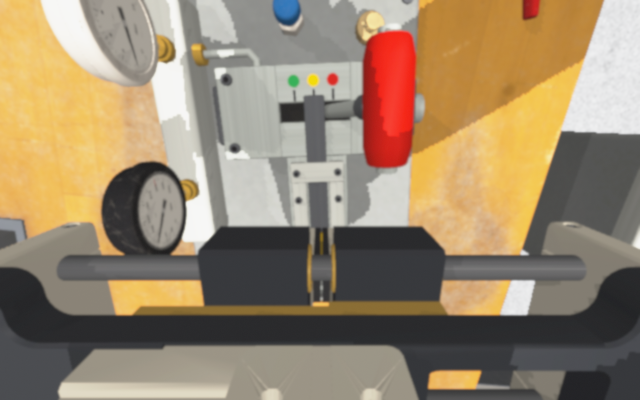

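The picture shows the stand aligned with the tool: the slide and slot run vertically through column 316, and the grip is at (389,98), well clear. The tab is hidden below the fingers. I'll lower to tip height 0.099 and push outward slowly.

```bash
python3 -m handwheel '[{"delta_pos":[0,0,-0.5],"dr":[0,0,0]},{"delta_pos":[0,0,-0.5],"dr":[0,0,0]},{"delta_pos":[0,0,-0.4],"dr":[0,0,0]},{"delta_pos":[0,0,-0.2],"dr":[0,0,0]},{"delta_pos":[0,0,0],"dr":[0,0,0]},{"delta_pos":[0,0,0],"dr":[0,0,0]}]'
python3 -m handwheel '[{"delta_pos":[-0.01,0.1,0],"dr":[0,0,0]},{"delta_pos":[-0.01,0.1,0],"dr":[0,0,0]},{"delta_pos":[-0.01,0.1,0],"dr":[0,0,0]},{"delta_pos":[-0.01,0.1,0],"dr":[0,0,0]},{"delta_pos":[0,0,0],"dr":[0,0,0]}]'
```

```text
t: 4.75
eef_pos: [0.5313, -0.0188, 0.117]
ee_rot: [-3.141, -0.0, -1.463]
force: [-0.5, -0.1, -0.3]
width: 0.0007
gripper_force: 0.0
t: 5.25
eef_pos: [0.5298, -0.0064, 0.1167]
ee_rot: [-3.141, 0.0, -1.463]
force: [0.1, -0.2, 0.4]
width: 0.0005
gripper_force: 0.0
```

```bash
python3 -m handwheel '[{"delta_pos":[-0.01,0.1,0],"dr":[0,0,0]},{"delta_pos":[-0.01,0.1,0],"dr":[0,0,0]},{"delta_pos":[-0.01,0.1,0],"dr":[0,0,0]},{"delta_pos":[0,0,0],"dr":[0,0,0]}]'
python3 -m handwheel '[{"delta_pos":[-0.01,0.1,0],"dr":[0,0,0]},{"delta_pos":[-0.01,0.1,0],"dr":[0,0,0]},{"delta_pos":[-0.01,0.1,0],"dr":[0,0,0]},{"delta_pos":[-0.01,0.1,0],"dr":[0,0,0]},{"delta_pos":[0,0,0],"dr":[0,0,0]}]'
python3 - <<'E'
from h import *
for c in('top','scene'):
  snap(c)
  for d in mark_of(c,'tab_center')[:2]:print(c,np.round(d['location']),round(d['conf'],2),np.round(atz(c,d['location'],.101),3))
E
```

```text
t: 5.65
eef_pos: [0.5286, 0.0022, 0.1165]
ee_rot: [3.141, -0.0, -1.464]
force: [-0.4, -1.6, 0.4]
width: 0.0006
gripper_force: 0.6
t: 6.15
eef_pos: [0.5277, 0.0146, 0.1165]
ee_rot: [-3.141, 0.0, -1.463]
force: [0.5, -1.5, -0.5]
width: 0.0004
gripper_force: 0.5
top [434. 236.] 0.56 [ 0.507 -0.389  0.101]
scene [303. 214.] 0.66 [0.523 0.022 0.101]
```

```bash
python3 -m handwheel '[{"delta_pos":[-0.01,0.08,0],"dr":[0,0,0]},{"delta_pos":[-0.01,0.08,0],"dr":[0,0,0]},{"delta_pos":[0,0,0],"dr":[0,0,0]}]'
python3 -m handwheel '[{"delta_pos":[-0.01,0.08,0],"dr":[0,0,0]},{"delta_pos":[0,0,0],"dr":[0,0,0]}]'
python3 - <<'E'
from h import *
for c in('wrist','scene'):
  snap(c,c+'3.png')
  for q in('tab_center','grip_center'):
    for d in mark_of(c,q)[:2]:print(c,np.round(d['location']),round(d['conf'],2),np.round(atz(c,d['location'],.101 if q[0]=='t' else .148),3))
a=cv2.imread('pics/wrist3.png');b=cv2.imread('pics/scene3.png')[180:300,240:400]
cv2.imwrite('pics/c3.png',cv2.resize(b,None,fx=4,fy=4,interpolation=2))
E
```

```text
t: 6.65
eef_pos: [0.5274, 0.0192, 0.1167]
ee_rot: [-3.141, 0.0, -1.463]
force: [1.3, -1.3, -0.3]
width: 0.0006
gripper_force: 0.6
t: 6.85
eef_pos: [0.527, 0.0216, 0.1167]
ee_rot: [-3.141, 0.0, -1.464]
force: [0.6, -0.8, 0.2]
width: 0.0005
gripper_force: 0.5
scene [300. 212.] 0.44 [0.523 0.038 0.101]
scene [324. 224.] 0.53 [ 0.507 -0.102  0.148]
```

View pics/c3.png

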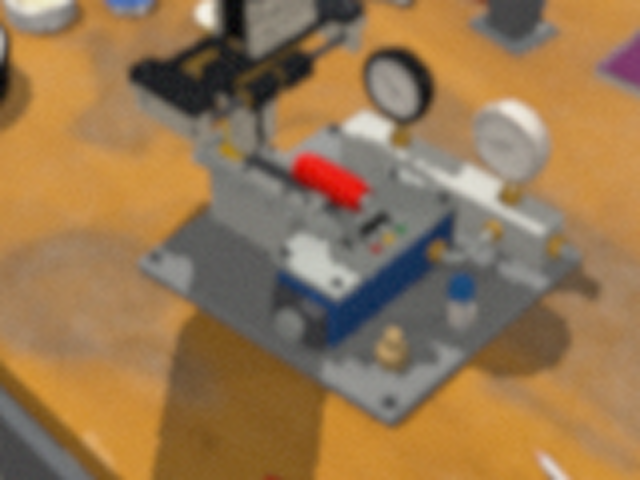

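The scene view shows the slide drawn out with the tab under the fingers, and the lever still at the red mark. I'll back off the tab, rise, and look from the near side of the lever.

```bash
python3 -m handwheel '[{"delta_pos":[0.02,-0.25,0],"dr":[0,0,0]},{"delta_pos":[0,0,0.7],"dr":[0,0,0]},{"delta_pos":[0,0,1],"dr":[0,0,0]},{"delta_pos":[0,0,1],"dr":[0,0,0]},{"delta_pos":[0,0,1],"dr":[0,0,0]},{"delta_pos":[-0.67,-0.97,0.4],"dr":[0,0,0]},{"delta_pos":[-0.67,-0.97,0],"dr":[0,0,0]},{"delta_pos":[-0.67,-0.97,0],"dr":[0,0,0]},{"delta_pos":[-0.67,-0.97,0],"dr":[0,0,0]},{"delta_pos":[0,0,0],"dr":[0,0,0]}]'
python3 - <<'E'
from h import *
s=get_state();print(s['eef_pos'],s['ee_rot'])
for c in('wrist','top','scene'):
  snap(c,c+'4.png')
  for q in('tab_center','grip_center'):
    for d in mark_of(c,q)[:2]:print(c,q,np.round(d['location']),round(d['conf'],2),np.round(atz(c,d['location'],.101 if q[0]=='t' else .148),3))
E
```

```text
t: 8.15
eef_pos: [0.4444, -0.1051, 0.2397]
ee_rot: [3.141, 0.0, -1.466]
force: [0.8, -0.7, 1.2]
width: 0.0002
gripper_force: 0.0
[ 0.44441968 -0.10506897  0.23974603] [ 3.14139421e+00  2.86078261e-04 -1.46620746e+00]
wrist grip_center [257. 198.] 0.98 [ 0.503 -0.104  0.148]
top tab_center [296. 226.] 0.77 [0.526 0.032 0.101]
scene grip_center [321. 225.] 0.68 [ 0.498 -0.1    0.148]
```

View pics/wrist4.png

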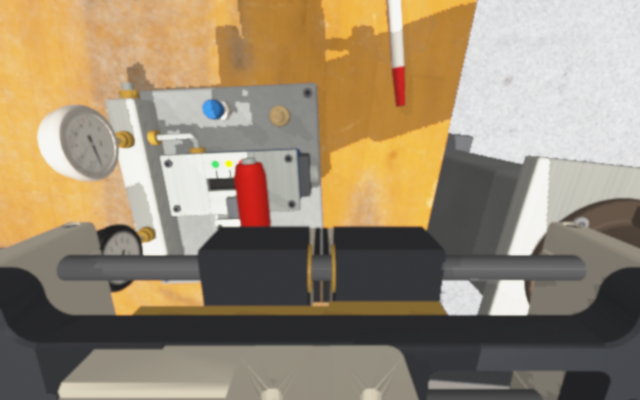

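The wrist view shows the slot clear and the red grip centre near (252,195). The top view puts the tab 28 mm out. I'll descend behind the grip.

```bash
python3 -m handwheel '[{"delta_pos":[0,-0.2,-0.5],"dr":[0,0,0]},{"delta_pos":[0,0,-0.8],"dr":[0,0,0]},{"delta_pos":[0,0,-0.8],"dr":[0,0,0]},{"delta_pos":[0,0,-0.65],"dr":[0,0,0]},{"delta_pos":[0,0,0],"dr":[0,0,0]},{"delta_pos":[0,0,0],"dr":[0,0,0]}]'
python3 -m handwheel '[{"delta_pos":[0.15,0.016,0],"dr":[0,0,0]},{"delta_pos":[0.15,0.016,0],"dr":[0,0,0]},{"delta_pos":[0.15,0.016,0],"dr":[0,0,0]},{"delta_pos":[0.1,0.01,0],"dr":[0,0,0]},{"delta_pos":[0,0,0],"dr":[0,0,0]}]'
```

```text
t: 9.2
eef_pos: [0.4473, -0.1085, 0.1574]
ee_rot: [3.141, -0.0, -1.463]
force: [0.2, 0.3, -0.2]
width: 0.0003
gripper_force: 0.0
t: 9.7
eef_pos: [0.4641, -0.1068, 0.1572]
ee_rot: [-3.141, -0.0, -1.464]
force: [-0.3, -0.1, -0.5]
width: 0.0003
gripper_force: 0.0
```

```bash
python3 -m handwheel '[{"delta_pos":[0.1,0.011,0],"dr":[0,0,0]},{"delta_pos":[0.1,0.011,0],"dr":[0,0,0]},{"delta_pos":[0,0,0],"dr":[0,0,0]}]'
python3 -m handwheel '[{"delta_pos":[0.1,0.011,0],"dr":[0,0,0]},{"delta_pos":[0.1,0.011,0],"dr":[0,0,0]},{"delta_pos":[0,0,0],"dr":[0,0,0]}]'
python3 -m handwheel '[{"delta_pos":[0.1,0.011,0],"dr":[0,0,0]},{"delta_pos":[0.1,0.011,0],"dr":[0,0,0]},{"delta_pos":[0,0,0],"dr":[0,0,0]}]'
```

```text
t: 10.0
eef_pos: [0.4699, -0.1062, 0.1571]
ee_rot: [-3.141, -0.0, -1.464]
force: [-0.1, 0.5, 1.0]
width: 0.0003
gripper_force: 0.0
t: 10.3
eef_pos: [0.4747, -0.1056, 0.1565]
ee_rot: [3.139, 0.0, -1.464]
force: [-2.8, 0.2, 0.4]
width: 0.0005
gripper_force: 1.4
t: 10.6
eef_pos: [0.4794, -0.105, 0.156]
ee_rot: [3.137, 0.0, -1.464]
force: [-5.6, 0.4, 0.2]
width: 0.0004
gripper_force: 2.9
```

```bash
python3 -m handwheel '[{"delta_pos":[0.1,0.011,0],"dr":[0,0,0]},{"delta_pos":[0.1,0.011,0],"dr":[0,0,0]},{"delta_pos":[0.1,0.011,0],"dr":[0,0,0]},{"delta_pos":[0,0,0],"dr":[0,0,0]}]'
python3 -m handwheel '[{"delta_pos":[0.1,0.011,0],"dr":[0,0,0]},{"delta_pos":[0.1,0.011,0],"dr":[0,0,0]},{"delta_pos":[0.1,0.011,0],"dr":[0,0,0]},{"delta_pos":[0,0,0],"dr":[0,0,0]}]'
python3 -m handwheel '[{"delta_pos":[0.1,0.011,0],"dr":[0,0,0]},{"delta_pos":[0.1,0.011,0],"dr":[0,0,0]},{"delta_pos":[0.1,0.011,0],"dr":[0,0,0]},{"delta_pos":[0,0,0],"dr":[0,0,0]}]'
```

```text
t: 11.0
eef_pos: [0.4901, -0.1037, 0.1567]
ee_rot: [3.14, 0.0, -1.464]
force: [-3.8, 2.3, -0.3]
width: 0.0003
gripper_force: 1.4
t: 11.4
eef_pos: [0.5008, -0.1029, 0.1574]
ee_rot: [-3.14, -0.0, -1.463]
force: [-0.1, -0.0, -0.3]
width: 0.0003
gripper_force: 0.0
t: 11.8
eef_pos: [0.509, -0.1019, 0.1571]
ee_rot: [-3.141, -0.0, -1.464]
force: [-0.3, 0.3, -0.3]
width: 0.0004
gripper_force: 0.0
```

```bash
python3 -m handwheel '[{"delta_pos":[0.1,0.011,0],"dr":[0,0,0]},{"delta_pos":[0.1,0.011,0],"dr":[0,0,0]},{"delta_pos":[0.1,0.011,0],"dr":[0,0,0]},{"delta_pos":[0,0,0],"dr":[0,0,0]}]'
python3 -m handwheel '[{"delta_pos":[0.1,0.011,0],"dr":[0,0,0]},{"delta_pos":[0.1,0.011,0],"dr":[0,0,0]},{"delta_pos":[0.1,0.011,0],"dr":[0,0,0]},{"delta_pos":[0,0,0],"dr":[0,0,0]}]'
python3 -m handwheel '[{"delta_pos":[0.1,0.011,0],"dr":[0,0,0]},{"delta_pos":[0.1,0.011,0],"dr":[0,0,0]},{"delta_pos":[0.1,0.011,0],"dr":[0,0,0]},{"delta_pos":[0,0,0],"dr":[0,0,0]}]'
```

```text
t: 12.2
eef_pos: [0.5169, -0.101, 0.1566]
ee_rot: [3.14, 0.0, -1.464]
force: [-3.0, 0.7, 1.1]
width: 0.0006
gripper_force: 1.4
t: 12.6
eef_pos: [0.5258, -0.0998, 0.1566]
ee_rot: [3.14, 0.0, -1.464]
force: [-2.7, 0.5, 0.5]
width: 0.0006
gripper_force: 1.8
t: 13.0
eef_pos: [0.5367, -0.0989, 0.1574]
ee_rot: [-3.14, -0.0, -1.463]
force: [-0.5, 0.3, -0.2]
width: 0.0007
gripper_force: 0.1
```

```bash
python3 -m handwheel '[{"delta_pos":[0.1,0.011,0],"dr":[0,0,0]},{"delta_pos":[0.1,0.011,0],"dr":[0,0,0]},{"delta_pos":[0.1,0.011,0],"dr":[0,0,0]},{"delta_pos":[0,0,0],"dr":[0,0,0]},{"delta_pos":[0,0,0],"dr":[0,0,0]}]'
python3 - <<'E'
from h import *
for c in('top','scene'):
  snap(c,c+'5.png')
  for q in('tab_center','grip_center'):
    for d in mark_of(c,q)[:2]:print(c,q,np.round(d['location']),round(d['conf'],2),np.round(atz(c,d['location'],.101 if q[0]=='t' else .148),3))
E
```

```text
t: 13.5
eef_pos: [0.5446, -0.098, 0.157]
ee_rot: [-3.142, -0.0, -1.464]
force: [0.5, 0.1, 0.3]
width: 0.0006
gripper_force: 0.0
scene tab_center [298. 210.] 0.54 [0.526 0.048 0.101]
scene grip_center [338. 214.] 0.75 [ 0.572 -0.096  0.148]
```

```bash
python3 -m handwheel '[{"delta_pos":[-0.5,-0.05,0],"dr":[0,0,0]},{"delta_pos":[0,0,0.9],"dr":[0,0,0]},{"delta_pos":[0,0,0.9],"dr":[0,0,0]},{"delta_pos":[0,0,0.9],"dr":[0,0,0]},{"delta_pos":[-0.05,0.9,0],"dr":[0,0,0]},{"delta_pos":[-0.05,0.9,0],"dr":[0,0,0]},{"delta_pos":[-0.05,0.9,0],"dr":[0,0,0]},{"delta_pos":[-0.05,0.9,0],"dr":[0,0,0]},{"delta_pos":[-0.05,0.9,0],"dr":[0,0,0]},{"delta_pos":[-0.05,0.9,0],"dr":[0,0,0]}]'
python3 - <<'E'
from h import *
import time
snap('top')
snap('wrist','w6.png');s=get_state();print(s['eef_pos'],s['ee_rot'])
for q in('tab_center','grip_center'):
    for d in mark_of('wrist',q)[:2]:print(q,np.round(d['location']),round(d['conf'],2),np.round(atz('wrist',d['location'],.101 if q[0]=='t' else .148),3))
E
```

```text
t: 14.8
eef_pos: [0.5202, 0.0636, 0.2382]
ee_rot: [-3.141, 0.0, -1.464]
force: [-0.1, 0.2, 0.2]
width: 0.0003
gripper_force: 0.0
[0.52049351 0.06487317 0.2381896 ] [-3.14102565e+00  3.81985322e-04 -1.46129134e+00]
tab_center [319. 164.] 0.96 [0.525 0.035 0.101]
```

View pics/w6.png

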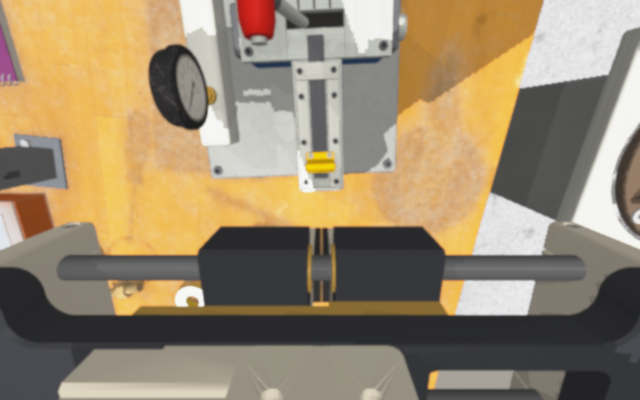

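The wrist view shows the red grip thrown to the far side at (258,15) and the tab at (319,164), centred on the tool, which is outside it. I'll descend and push in.

```bash
python3 -m handwheel '[{"delta_pos":[0,0,-0.9],"dr":[0,0,0]},{"delta_pos":[0,0,-0.9],"dr":[0,0,0]},{"delta_pos":[0,0,-0.9],"dr":[0,0,0]},{"delta_pos":[0,0,-0.9],"dr":[0,0,0]},{"delta_pos":[0,0,-0.43],"dr":[0,0,0]},{"delta_pos":[0,0,0],"dr":[0,0,0]},{"delta_pos":[0,0,0],"dr":[0,0,0]}]'
python3 -m handwheel '[{"delta_pos":[0.01,-0.1,0],"dr":[0,0,0]},{"delta_pos":[0.01,-0.1,0],"dr":[0,0,0]},{"delta_pos":[0.01,-0.1,0],"dr":[0,0,0]},{"delta_pos":[0.01,-0.1,0],"dr":[0,0,0]},{"delta_pos":[0.01,-0.1,0],"dr":[0,0,0]},{"delta_pos":[0.01,-0.1,0],"dr":[0,0,0]},{"delta_pos":[0,0,0],"dr":[0,0,0]}]'
python3 -m handwheel '[{"delta_pos":[0.01,-0.1,0],"dr":[0,0,0]},{"delta_pos":[0.01,-0.1,0],"dr":[0,0,0]},{"delta_pos":[0.01,-0.1,0],"dr":[0,0,0]},{"delta_pos":[0,0,0],"dr":[0,0,0]}]'
```

```text
t: 15.7
eef_pos: [0.5208, 0.0619, 0.1175]
ee_rot: [3.142, -0.0, -1.464]
force: [0.3, -0.3, 0.4]
width: 0.0006
gripper_force: 0.0
t: 16.4
eef_pos: [0.5226, 0.0444, 0.1173]
ee_rot: [-3.141, 0.0, -1.464]
force: [0.9, 1.2, -0.4]
width: 0.0009
gripper_force: 0.5
t: 16.8
eef_pos: [0.5231, 0.0351, 0.117]
ee_rot: [3.141, -0.0, -1.464]
force: [1.1, 1.3, 1.1]
width: 0.0004
gripper_force: 0.6
```

```bash
python3 -m handwheel '[{"delta_pos":[0.01,-0.1,0],"dr":[0,0,0]},{"delta_pos":[0.01,-0.1,0],"dr":[0,0,0]},{"delta_pos":[0.01,-0.1,0],"dr":[0,0,0]},{"delta_pos":[0,0,0],"dr":[0,0,0]}]'
python3 -m handwheel '[{"delta_pos":[0.01,-0.08,0],"dr":[0,0,0]},{"delta_pos":[0,0,0],"dr":[0,0,0]}]'
python3 -m handwheel '[{"delta_pos":[0.01,-0.08,0],"dr":[0,0,0]},{"delta_pos":[0,0,0],"dr":[0,0,0]}]'
```

```text
t: 17.2
eef_pos: [0.5238, 0.0261, 0.117]
ee_rot: [3.141, -0.0, -1.464]
force: [1.2, 1.5, 0.4]
width: 0.0004
gripper_force: 0.5
t: 17.4
eef_pos: [0.524, 0.0255, 0.1171]
ee_rot: [-3.142, 0.002, -1.464]
force: [-3.0, 12.6, 1.5]
width: 0.0002
gripper_force: 6.0
t: 17.6
eef_pos: [0.5242, 0.025, 0.1172]
ee_rot: [-3.141, 0.005, -1.464]
force: [-8.1, 23.0, 5.3]
width: 0.0007
gripper_force: 12.4
```

The force rises sharply where the tab should be fully in, so I back off and check.

```bash
python3 -m handwheel '[{"delta_pos":[-0.01,0.2,0],"dr":[0,0,0]},{"delta_pos":[-0.05,0.5,0],"dr":[0,0,0]},{"delta_pos":[-0.05,0.5,0],"dr":[0,0,0]},{"delta_pos":[0,0,0.9],"dr":[0,0,0]},{"delta_pos":[0,0,1],"dr":[0,0,0]},{"delta_pos":[0,0,1],"dr":[0,0,0]},{"delta_pos":[0,0,1],"dr":[0,0,0]},{"delta_pos":[0,0,1],"dr":[0,0,0]},{"delta_pos":[0,0,0],"dr":[0,0,0]},{"delta_pos":[0,0,0],"dr":[0,0,0]}]'
python3 - <<'E'
from h import *
s=get_state();print(s['eef_pos'],s['force'])
for c in('wrist','top','scene'):
  snap(c,c+'7.png')
  for q in('tab_center','grip_center'):
    for d in mark_of(c,q)[:1]:print(c,q,np.round(d['location']),round(d['conf'],2),np.round(atz(c,d['location'],.101 if q[0]=='t' else .148),3))
E
```

```text
t: 18.6
eef_pos: [0.5212, 0.0583, 0.2645]
ee_rot: [-3.141, 0.0, -1.464]
force: [0.2, 0.0, -0.4]
width: -0.0001
gripper_force: 0.0
[0.52122001 0.05826394 0.2644777 ] [ 0.21159625  0.02332857 -0.43782651]
wrist tab_center [320. 143.] 0.75 [0.526 0.01  0.101]
wrist grip_center [265.  15.] 0.89 [ 0.581 -0.09   0.148]
top tab_center [304. 222.] 0.74 [0.539 0.009 0.101]
top grip_center [336. 207.] 0.76 [ 0.584 -0.085  0.148]
scene tab_center [304. 217.] 0.59 [0.517 0.008 0.101]
scene grip_center [342. 212.] 0.8 [ 0.587 -0.094  0.148]
```

View pics/wrist7.png

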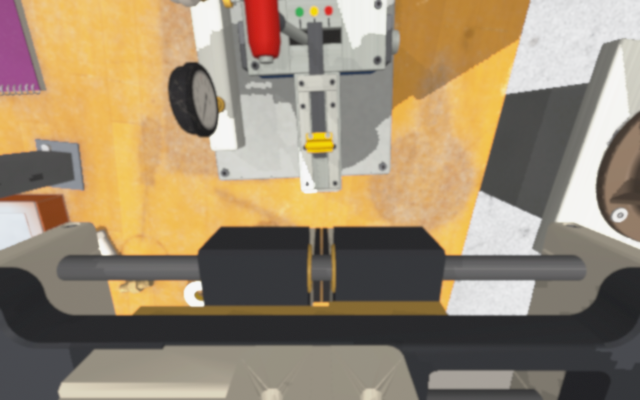

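The tab is back at its starting position (320,143), the tongue bars the slot below the yellow mark, and the lever is at the green mark with the grip at x ≈ 0.583. Handing in.

```bash
python3 -c "from station import *;print(job_done())"
```

```text
the job is handed in; nothing more can be done
None
```

The job is handed in at about 19 s of the 53 s, with no verdict returned: the cameras show the lever at its far (green) stop and the slide pushed fully back in, the highest force I read was about 25 N, and I never steered near the loose parts, though I did not re-measure them.

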